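# Level the sprung bamboo board with its slotted key

## Robot

A 7-joint arm with a two-finger parallel gripper is mounted at the origin on the work surface. World frame = base frame: x ahead of the robot, y to its left, z up, the work surface at z = 0. Lengths are in m, angles in rad, forces in N, time in s.
With the tool pointing down it reaches from about 0.35 to 0.9 m from the base axis. Payload 8.1 kg.
Tool frame: the origin (TCP) lies on the centre line of the jaws, within the pads' length; the fingertips stand 17 mm ahead of it and the grasp point (between the pads) lies 2 mm behind it; z points along the fingers, y is the direction in which the jaws open and shut (so a half turn about z gives the same grasp; the last joint's range is limited). The gripper opens to 92 mm and grips with 3 to 60 N. Pads are 19 mm wide; open, the fingers measure 130 mm over their backs; the gripper's body (75 mm by 190 mm) begins 47 mm behind the grasp point.
Start: joints at [-1.429, 0.434, 0.025, 1.573, -0.012, 1.134, -0.075], TCP at [0.152, 0.606, 0.215] pointing down, gripper open.
Joint ranges: [-2.62, 2.62], [-0.44, 2.09], [-1.27, 1.32], [0.08, 2.57], [-1.32, 4.46], [0.12, 2], [-2.74, 2.74]. Speed limits (rad/s): [2.22, 2.22, 3.01, 3.01, 3.14, 3.14, 3.14].

## Interface

Orientations are given as a rotation vector (axis times angle).
In Python, from cell import arm gives the robot as it stands.
- The arm moves only by the shell command python3 -m creep 'ROWS' [FORCE]. ROWS is JSON, a list that holds one entry, the list of rows, each a list of 7 numbers: the shift along the world's x, y, z in cm, then the turn, a rotation vector about the world's x, y, z in degrees, then the opening, from -1 (shut) to 1 (fully open), so that 0 is half open. In form: [[[tx, ty, tz, ax, ay, az, jaw], ...]]. A call has 1 to 5 rows; each row is the pose to reach, as a shift and turn from the pose commanded when the call began; what a row does not reach only later rows make up. A row lasts 1/10 s, in which the tool goes at most 50 mm and 8.59 degrees, less where a joint would pass 70% of its speed; a pose out of reach is approached as far as the arm can. A call with a gripper value outside its range is refused whole. The fingers move at their own pace and stop on an object; FORCE is the grip in N (left out, the last holds). Time passes only in rows, so rows that repeat a pose let the fingers close. It gives the time, the measured TCP pose, the force and the opening at its end, in the units of the state.
- arm.observe(): the state, without advancing time (a new reading comes with each control period).
- arm.get_image(name): name is "scene" or "top" or "wrist"; returns the picture (480x640x3 uint8, red, green, blue); there is no depth.
- arm.camera_model(name): a dict with "vfov" (degrees; the focal length in pixels is half the picture's height over the tangent of half this angle, whatever the lens; pixels are square), "cx", "cy" (the principal point, pixels), "k1" (the pictures are not rectified: a ray, as slopes to the right and down, at radius r is drawn at 1 + k1 r^2 times it, then the intrinsics apply), "cam_to_world" (4x4, takes a point from camera to world coordinates); the wrist camera has in their place "T_tool_cam" (4x4, takes a point from camera to tool coordinates, whose origin is the TCP and whose axes are the flange's). Camera axes: x right, y down, z forward; pixel columns grow to the right and rows downward; lengths in m; the calibration is good to about 2 mm. A picture is of the moment at which its call begins: read the wrist's pose just before it. camera_model takes no time and is no camera call.
- arm.sign_off(): hands the job in, once; it reports no verdict.
The state is a dict: "clock": time; "joints": joint angles; "dq": joint speeds; "joint_efforts": joint torques, N m; "position": TCP position; "ee_rot": TCP orientation; "force": force on the tool from outside, world axes, zero at the start; "ft_torque": the same for the moment, N m; "width": opening from 0.0 (shut) to 1.0 (fully open).
Only numpy, scipy, OpenCV 4.12 (cv2) and the standard library are available. Lean on these libraries where they do the work, as an engineer would, in place of code of your own. Each camera call takes 0.05 s, during which the arm holds its last target.

## Task

Take the levelling key from its wooden holder and, with its blade tip, press on each of the two fixed steel feet of the bamboo board to check them, first the one nearer the robot, then the farther one. Then put the key into the slot of the square adjusting foot at the other end, press the sprung board right down with it, and while pressing turn the foot until the bubble sits between the two lines of the board's spirit level. Finish there, still holding the key and pressing the foot down with the bubble centred; do not let go, and leave the other things where they are.

Things in the scene. Friction and masses are not known exactly. Their poses are not given: they have to be found in the camera images.
- key: levelling key, 110 mm tall, upright in the holder; lifts straight out. Origin: middle of the blade tip (its lowest face); z up to the handle. From the tip up: steel blade 24 (x) by 7 (y) mm, 14 high; collar 34 across, to 20; shaft 14 across, to 66; wooden handle 34 (x) by 22 (y), 66 to 110, gripped from above across its 22 mm (y) sides. About 0.12 kg (varies)
- holder: dark wooden block 64 by 64 by 30 mm fixed on the slab, with a slot 27 by 10 mm, 20 mm deep, along its x axis, in which the key's blade stands; the collar rests on the block. Origin: centre of its underside
- stand: fixed base of the bamboo board's stand. Origin on the slab under the board's middle; x points away from the robot, y from the middle to the end with the two fixed feet (at y +155 mm, x -65 and +65 mm); the adjusting foot is at y -170 mm. The bare board is 180 (x) by 250 (y) by 18 mm, its top about 51 mm above the slab when pressed down
- cap_near: the fixed foot nearer to the robot: round steel cap 32 mm across on a dark post at the +y end of the stand. Origin: centre of the cap's underside; its flat top (26 mm across) is 12 mm above the origin, 46 mm above the slab. It gives up to 4 mm under a push (2 to 8 N), then is hard
- cap_far: the fixed foot farther from the robot: the same cap, 130 mm from cap_near along the stand's x axis; top 12 mm above its origin
- foot: head of the adjusting foot: square steel block 44 by 44 by 25 mm beyond the board's -y end. Origin: centre of its underside, on its vertical turning axis. Slot along its x axis, 30 by 11 mm, 18 deep, mouth 25 mm above the origin (a half turn is the same). Key fully in: collar on the head, key tip 11 mm above this origin. Turns stiffly (0.1 N m at 0.3 rad/s) and stays where left
- rise (a joint): sprung frame carrying board and foot, hinged near the fixed feet, rad: 0.04 = sprung up (slot mouth 72 mm above the slab), 0 = right down, foot on the slab (slot mouth 60 mm). About 3 N on the foot starts it down, 8 N holds it right down; let go, it springs up. The spirit level reads true only when it is right down
- vial_mid (a point): middle of the spirit level's tube, on the middle of the board along the stand's y axis (122 mm long, 17 across, pale liquid, two dark lines 26 mm apart about its middle). Axes: the board's. Turning the foot clockwise seen from above raises the board's foot (-y) end, 0.05 rad per rad; pressed down, that end is always too low at the start, by 0.4 to 1.5 rad of turn
- bubble_mid (a point): centre of the pale bubble, 16 mm long. It moves along the tube to the high end: its y in the frame of vial_mid is 600 mm per rad of tilt, positive with the fixed-feet end high, 0 when level. One rad of clockwise turn of the foot moves it 30 mm towards the foot (-y). It stays within +-48 mm and settles in about half a second
- dish: bystander, to be left alone: small round white ceramic soy dish, 84 mm across, 22 mm high. Origin: on its underside
- squeezer: bystander, to be left alone: yellow plastic lime squeezer, two 20 mm wide handles on a 72 mm round press, 145 mm long, 51 mm high. Origin: on its underside
- tiffin: bystander, to be left alone: stainless steel tiffin carrier, three round tiers with side latches, 126 mm across, 226 mm high with its bail. Origin: on its underside
- spoon: bystander, to be left alone: small wooden spoon, 160 mm long, lying flat. Origin: on its underside
- tumbler: bystander, to be left alone: plain steel tumbler, 68 mm across, 85 mm high. Origin: on its underside
- pickle_jar: bystander, to be left alone: amber glass jar with a dark lid, 72 mm across, 100 mm high. Origin: on its underside
Not all that is in view belongs to the job. What is shaped like the key but blue or yellow is not meant.

How it is judged:
By the outcome, as a careful person would: the job done as asked, in the order asked, and still so for the second after the job is handed in, while the arm keeps its last pose, push and grip.
It also fails if it takes over 58 s, if anything falls off the work surface, if the arm or the gripper's body presses on something with over 40 N, if the wrist force passes 120 N, or if a joint passes its speed limit or range.

## Working session

There is one attempt and no reset: what is moved stays moved. The work goes in short steps, Python scripts to look and compute and a shell command to move; the robot and the scene stay as the last step left them, time stands still between calls to the robot, and variables do not carry over. Pictures are saved under pics/ and viewed, and the job is handed in when it is done.

```bash
ls; mkdir -p pics; python3 - <<'E'
from cell import arm
import cv2,numpy as np,json
s=arm.observe();print(s)
for n in ["scene","top","wrist"]:
    im=arm.get_image(n);cv2.imwrite(f"pics/{n}0.png",im[:,:,::-1])
    m=arm.camera_model(n);print(n,{k:np.round(np.array(v),4).tolist() for k,v in m.items()})
E
```

```text
pics
{'clock': 0.0, 'joints': array([-1.42860502,  0.43523555,  0.0249857 ,  1.57406997, -0.01157094,
        1.13397705, -0.07513614]), 'dq': array([ 0.00026174,  0.00029494, -0.00121273,  0.00071855,  0.00012508,
        0.0006047 ,  0.00174598]), 'joint_efforts': array([ 7.59243594e-04, -6.67837071e+01,  9.85009186e-01, -3.14467371e+01,
       -6.05979329e-02,  4.29322617e-02,  1.50729156e-04]), 'position': array([0.15142069, 0.60585642, 0.21394782]), 'ee_rot': array([-3.83719362e-01, -3.11805318e+00,  2.42770164e-03]), 'force': array([ 0.63639124, -0.02986716,  0.76020059]), 'ft_torque': array([-0.01756488, -0.0665194 , -0.00535051]), 'width': 0.997710443302201}
scene {'vfov': 54.8766, 'cx': 323.8932, 'cy': 236.3925, 'k1': -0.0771, 'cam_to_world': [[-0.4749, 0.7132, -0.5155, 1.0838], [0.8799, 0.3762, -0.2901, 0.2485], [-0.013, -0.5914, -0.8063, 0.9325], [0.0, 0.0, 0.0, 1.0]]}
top {'vfov': 53.8395, 'cx': 327.0269, 'cy': 246.0515, 'k1': -0.0325, 'cam_to_world': [[-0.0105, -0.9992, 0.0379, 0.4904], [-0.9999, 0.01, -0.0128, -0.0467], [0.0124, -0.038, -0.9992, 1.225], [0.0, 0.0, 0.0, 1.0]]}
wrist {'vfov': 59.8217, 'cx': 320.5561, 'cy': 247.3483, 'k1': -0.0549, 'T_tool_cam': [[-0.0, -0.9564, -0.2921, 0.0785], [1.0, 0.0, -0.0002, 0.0004], [0.0002, -0.2921, 0.9564, -0.1692], [0.0, 0.0, 0.0, 1.0]]}
```

View pics/scene0.png

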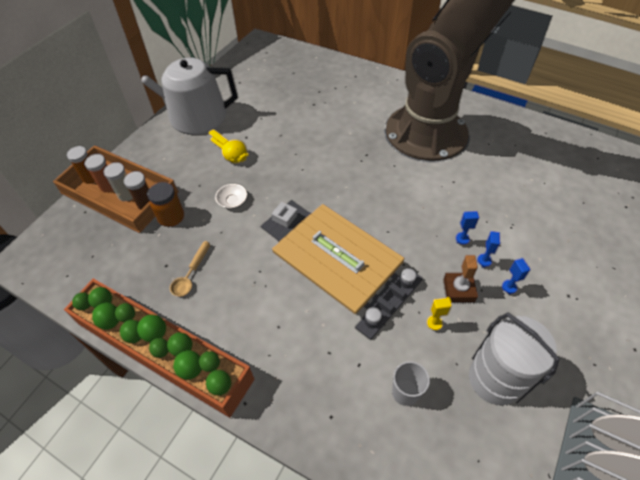

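View pics/top0.png

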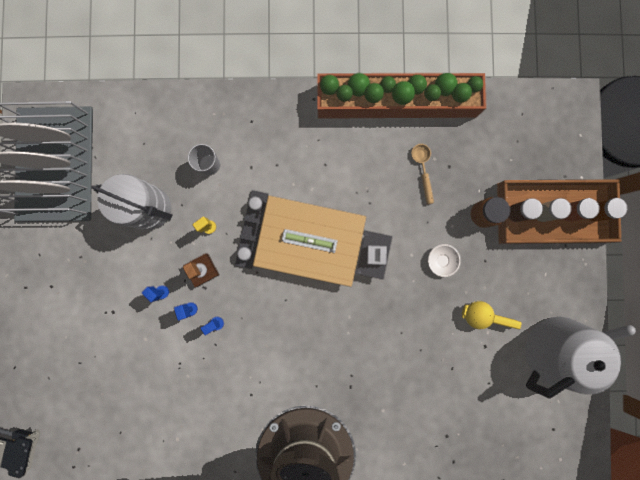

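View pics/wrist0.png

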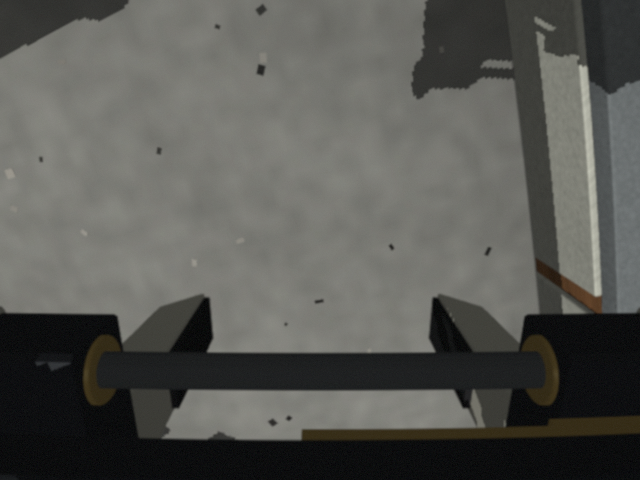

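The top view shows the key and holder at about (199,270). The board runs from the caps at (256,203) and (245,254) to the foot at (377,255). I'll enlarge these.

```bash
python3 - <<'E'
import cv2
t=cv2.imread("pics/top0.png");s=cv2.imread("pics/scene0.png")
cv2.imwrite("pics/t_key.png",cv2.resize(t[215:345,130:270],None,fx=5.5,fy=4.6 if 0 else 5.5*0.8,interpolation=2) if 0 else cv2.resize(t[230:345,130:270],None,fx=5,fy=5,interpolation=2))
cv2.imwrite("pics/t_board.png",cv2.resize(t[180:296,235:395],None,fx=5,fy=5,interpolation=2))
cv2.imwrite("pics/s_key.png",cv2.resize(s[200:345,350:550],None,fx=4,fy=4,interpolation=2))
cv2.imwrite("pics/s_board.png",cv2.resize(s[190:340,250:430],None,fx=4,fy=4,interpolation=2))
E
```

```text
(no output)
```

View pics/t_key.png

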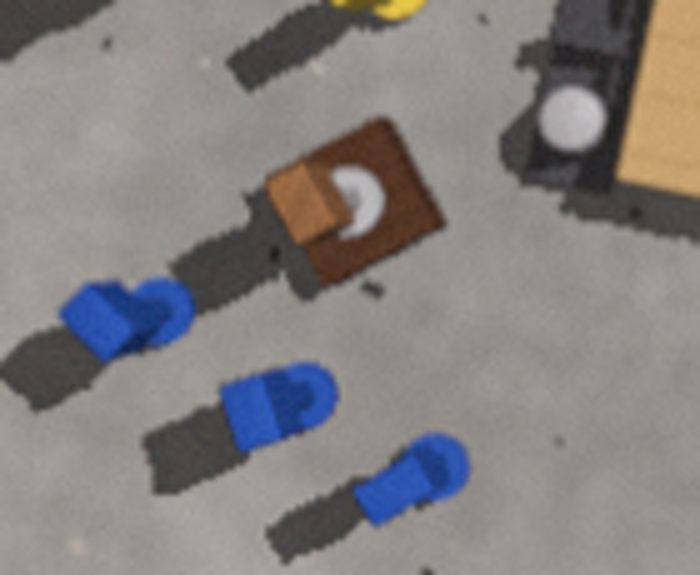

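View pics/t_board.png

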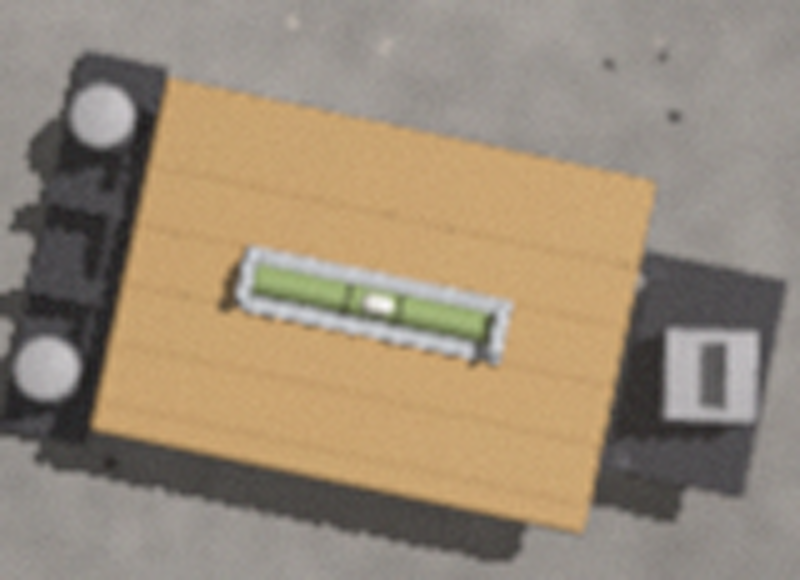

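View pics/s_key.png

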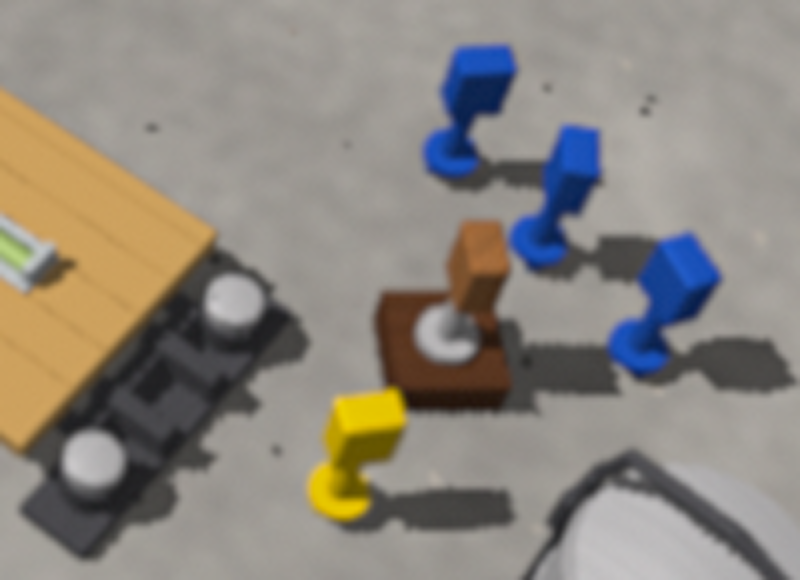

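View pics/s_board.png

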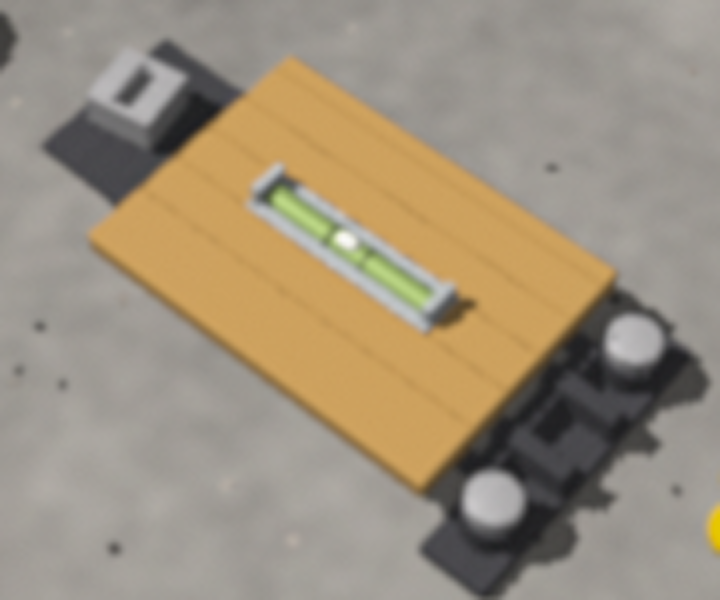

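```bash
cat > h.py <<'E'
from cell import arm
import numpy as np,cv2
from scipy.spatial.transform import Rotation as R
def ray(n,u,v,st=None):
    m=arm.camera_model(n)
    f=240/np.tan(np.radians(m['vfov']/2))
    K=np.array([[f,0,m['cx']],[0,f,m['cy']],[0,0,1]])
    p=cv2.undistortPoints(np.array([[[u,v]]],float),K,np.array([m['k1'],0,0,0.]))[0,0]
    if n=='wrist':
        st=st or arm.observe();T=np.eye(4);T[:3,:3]=R.from_rotvec(st['ee_rot']).as_matrix();T[:3,3]=st['position']
        T=T@np.array(m['T_tool_cam'])
    else:T=np.array(m['cam_to_world'])
    return T[:3,3],T[:3,:3]@np.array([p[0],p[1],1])
def atz(n,u,v,z,st=None):
    o,d=ray(n,u,v,st);return o+d*(z-o[2])/d[2]
def tri(a,b):
    (o1,d1),(o2,d2)=ray(*a),ray(*b)
    s=np.linalg.lstsq(np.c_[d1,-d2],o2-o1,rcond=None)[0]
    p,q=o1+s[0]*d1,o2+s[1]*d2
    return (p+q)/2,np.linalg.norm(p-q)
E
python3 - <<'E'
from h import *
np.set_printoptions(precision=4,suppress=True)
P={'near':((244.4,253.6),(408.5,274.5)),'far':((255.4,203.2),(373.2,313.7)),'foot':((377.6,255.2),(283.2,212)),'collar':((201,270),(461.8,283.8))}
Z={'near':.046,'far':.046,'foot':.072,'collar':.036}
for k,(a,b) in P.items():
    print(k,*tri(('top',*a),('scene',*b)),atz('top',*a,Z[k]),atz('scene',*b,Z[k]))
hc=[atz('top',130+u/5,230+v/5,.03) for u,v in [(265,187),(385,118),(445,222),(322,287)]]
print(np.array(hc),np.mean(hc,0))
t=cv2.imread("pics/top0.png");s=cv2.imread("pics/scene0.png")
cv2.imwrite("pics/k2.png",np.hstack([cv2.resize(t[255:293,178:223],None,fx=11,fy=11,interpolation=2)[:,:400],cv2.resize(s[250:288,440:480],None,fx=10,fy=11,interpolation=2)]))
E
```

```text
near [0.5182 0.1462 0.0398] 0.0018017557668116243 [0.5184 0.1444 0.046 ] [0.5217 0.1478 0.046 ]
far [0.6448 0.1175 0.0409] 0.0007872664818625799 [0.6443 0.1164 0.046 ] [0.6471 0.1186 0.046 ]
foot [ 0.5107 -0.1856  0.0653] 0.000223182443183424 [ 0.5105 -0.1847  0.072 ] [ 0.5152 -0.1824  0.072 ]
collar [0.4776 0.26   0.0271] 0.005191284605902068 [0.4785 0.2552 0.036 ] [0.4823 0.2622 0.036 ]
[[0.4855 0.3022 0.03  ]
 [0.5197 0.2415 0.03  ]
 [0.4669 0.2113 0.03  ]
 [0.4348 0.2734 0.03  ]] [0.4767 0.2571 0.03  ]
```

View pics/k2.png

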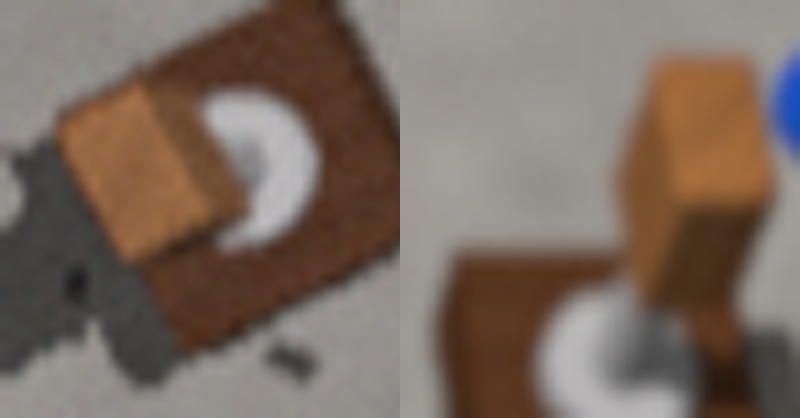

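```bash
python3 - <<'E'
from h import *
np.set_printoptions(precision=4,suppress=True)
c=[atz('top',178+u/11,255+v/11,.126) for u,v in [(58,130),(140,82),(210,215),(128,265)]]
print('handle top',np.mean(c,0), c, 'scene',atz('scene',440+(712-400)/10,250+131/11,.126), tri(('top',190.2,270.7),('scene',471.2,261.9)))
for n,(u,v) in {'b1':(162,292.4),'b2':(191,309.4),'b3':(217,323.4),'yel':(211,228)}.items(): print(n,atz('top',u,v,.015))
print('tiffin top',atz('top',122,200,.18),atz('top',150,205,.05))
for a in [(708,343),(720,408)]: print(atz('top',235+a[0]/5,180+a[1]/5,.072))
f=[atz('top',235+u/5,180+v/5,.072) for u,v in [(665,330),(757,328),(758,420),(665,423)]];print(np.array(f))
E
```

```text
handle top [0.478  0.2575 0.126 ] [array([0.4872, 0.2736, 0.126 ]), array([0.4972, 0.2562, 0.126 ]), array([0.469 , 0.2414, 0.126 ]), array([0.4586, 0.2588, 0.126 ])] scene [0.4828 0.2614 0.126 ] (array([0.4776, 0.2606, 0.1183]), np.float64(0.0020978149711313536))
b1 [0.4222 0.3604 0.015 ]
b2 [0.3782 0.2862 0.015 ]
b3 [0.3421 0.2201 0.015 ]
yel [0.5856 0.2348 0.015 ]
tiffin top [0.6371 0.3948 0.18  ] [0.642  0.3793 0.05  ]
[ 0.5267 -0.1825  0.072 ]
[ 0.4949 -0.1879  0.072 ]
[[ 0.5333 -0.1616  0.072 ]
 [ 0.5338 -0.2067  0.072 ]
 [ 0.4888 -0.2065  0.072 ]
 [ 0.4878 -0.1609  0.072 ]]
```

```bash
python3 -m creep '[[[3.3,-3.5,0,0,0,4,0.2],[6.6,-7,0,0,0,9,0.2],[9.9,-10.5,0,0,0,13,0.2],[13.2,-14,0,0,0,18,0.2],[16.5,-17.4,0,0,0,22,0.2]]]' && python3 -m creep '[[[3.3,-3.5,0,0,0,4,0.2],[6.6,-7,0,0,0,9,0.2],[9.9,-10.5,0,0,0,13,0.2],[13.2,-14,-0.5,0,0,18,0.2],[16.4,-17.3,-1,0,0,21.6,0.2]]]' && python3 -m creep '[[[0,0,0,0,0,0,0.2],[0,0,0,0,0,0,0.2]]]'; python3 - <<'E'
from h import *
s=arm.observe();print(s['position'],s['ee_rot'],R.from_rotvec(s['ee_rot']).as_matrix().round(3),s['joints'].round(2))
cv2.imwrite("pics/w1.png",arm.get_image('wrist')[:,:,::-1])
E
```

```text
clock: 0.65
position: [0.3175, 0.4306, 0.2146]
ee_rot: [0.224, -3.134, 0.0]
force: [0.9, -0.1, 0.2]
width: 0.625
clock: 1.15
position: [0.4817, 0.2575, 0.2047]
ee_rot: [-0.806, 3.036, 0.0]
force: [0.2, 0.6, -0.4]
width: 0.602
clock: 1.35
position: [0.4809, 0.2582, 0.2043]
ee_rot: [0.796, -3.038, 0.0]
force: [-0.1, 1.0, 0.6]
width: 0.598
[0.48091553 0.25818536 0.20432454] [ 7.96038399e-01 -3.03815564e+00  3.43303326e-04] [[-0.872 -0.49  -0.001]
 [-0.49   0.872 -0.   ]
 [ 0.001  0.    -1.   ]] [-0.63  0.32  0.05  1.78 -0.02  1.04  1.51]
```

View pics/w1.png

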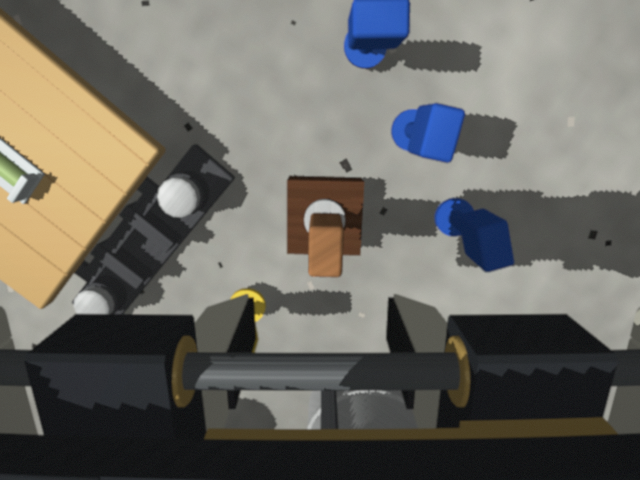

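```bash
python3 - <<'E'
import cv2
t=cv2.imread("pics/w1.png")
cv2.imwrite("pics/w1c.png",cv2.resize(t[165:285,270:380],None,fx=5,fy=5,interpolation=2))
cv2.imwrite("pics/w1d.png",cv2.resize(t[140:320,60:240],None,fx=3.3,fy=3.3,interpolation=2))
E
```

```text
(no output)
```

View pics/w1c.png

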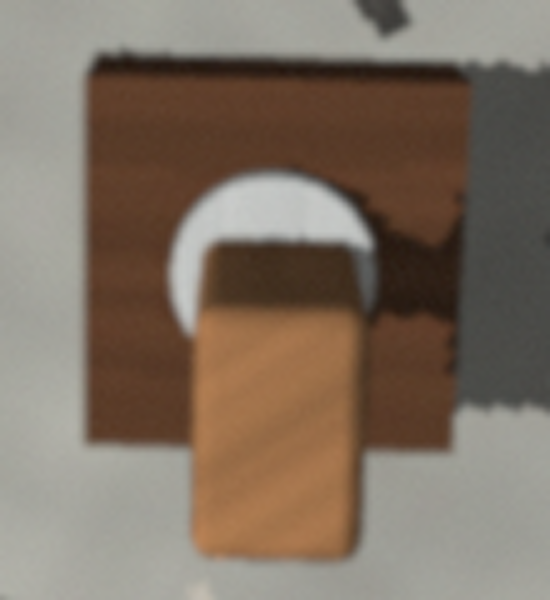

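View pics/w1d.png

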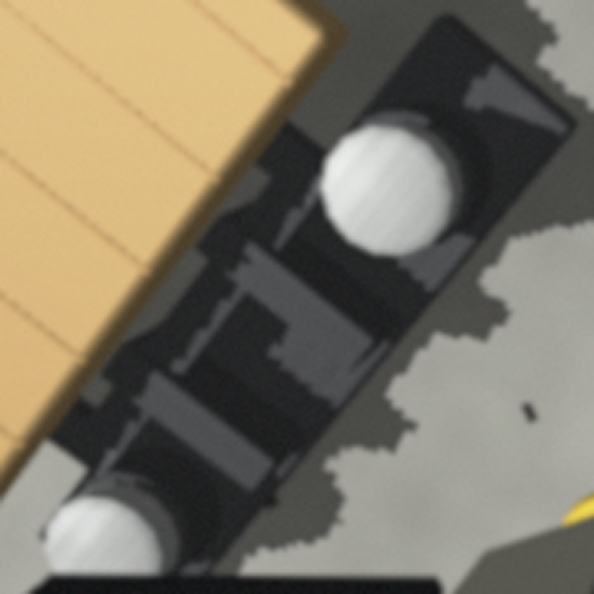

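```bash
python3 - <<'E'
from h import *
np.set_printoptions(precision=4,suppress=True)
k=atz('wrist',325.6,251.2,.126);s=arm.observe();Rm=R.from_rotvec(s['ee_rot']).as_matrix()
print(k,Rm.T@(k-s['position']))
for a in [(270+200/5,165+305/5),(270+193/5,165+558/5),(270+360/5,165+305/5),(270+357/5,165+558/5)]: print(atz('wrist',*a,.126))
print('collar',atz('wrist',270+272/5,165+270/5,.036),'near',atz('wrist',178.2,197,.046))
E
```

```text
[0.4783 0.2622 0.126 ] [0.0003 0.003  0.0785]
[0.4689 0.2458 0.126 ]
[0.4982 0.2611 0.126 ]
[0.4593 0.2629 0.126 ]
[0.488  0.2793 0.126 ]
collar [0.4785 0.2624 0.036 ] near [0.5182 0.1507 0.046 ]
```

```bash
python3 -m creep '[[[-0.2,0.4,-2.5,0,0,0,0.2],[-0.2,0.4,-5,0,0,0,0.2],[-0.2,0.4,-7.5,0,0,0,0.2],[-0.2,0.4,-9.5,0,0,0,0.2],[-0.2,0.4,-10.3,0,0,0,0.2]]]' 40 && python3 -m creep '[[[0,0,0,0,0,0,-0.9],[0,0,0,0,0,0,-0.9],[0,0,0,0,0,0,-0.9],[0,0,0,0,0,0,-0.9],[0,0,0,0,0,0,-0.9]]]' 40; python3 - <<'E'
from h import *
s=arm.observe();print(s['position'],s['force'],s['ft_torque'],s['width']*92)
cv2.imwrite("pics/w2.png",arm.get_image('wrist')[:,:,::-1])
E
```

```text
clock: 1.9
position: [0.4762, 0.2646, 0.1001]
ee_rot: [0.805, -3.034, 0.0]
force: [-0.1, -0.4, 0.4]
width: 0.597
clock: 2.4
position: [0.4789, 0.2635, 0.1024]
ee_rot: [-0.801, 3.036, 0.001]
force: [-0.0, 0.4, 2.6]
width: 0.236
[0.47893961 0.26353757 0.10243501] [-0.03698455  0.44410168  2.5827367 ] [0.04307224 0.02939456 0.00018897] 21.710232036161837
```

View pics/w2.png

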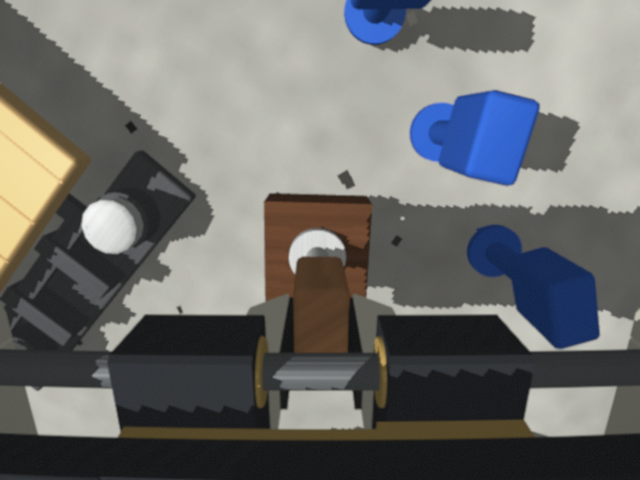

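```bash
python3 -m creep '[[[0,0,-0.0,0,0,0,-0.9],[0,0,2,0,0,0,-0.9],[0,0,4.5,0,0,0,-0.9],[0,0,7,0,0,0,-0.9],[0,0,9,0,0,0,-0.9]]]' && python3 -m creep '[[[1,-2.8,0,0,0,-7,-0.9],[2,-5.5,0,0,0,-14,-0.9],[3,-8.5,0,0,0,-22,-0.9],[4,-11.4,0,0,0,-30,-0.9],[4,-11.4,0,0,0,-30,-0.9]]]'; python3 - <<'E'
from h import *
s=arm.observe();print(s['position'],s['force'],s['ft_torque'],s['width']*92,s['ee_rot'])
cv2.imwrite("pics/w3.png",arm.get_image('wrist')[:,:,::-1])
cv2.imwrite("pics/s3.png",arm.get_image('scene')[:,:,::-1])
E
```

```text
clock: 2.95
position: [0.4784, 0.2633, 0.1928]
ee_rot: [0.802, -3.038, -0.0]
force: [0.9, -1.0, -1.5]
width: 0.236
clock: 3.45
position: [0.5196, 0.1441, 0.1916]
ee_rot: [0.029, 3.141, -0.004]
force: [0.3, -0.4, -1.1]
width: 0.233
[0.51956578 0.14405882 0.19159367] [ 0.27719472 -0.41370951 -1.12013505] [ 0.037269   -0.01122771 -0.03050391] 21.46997856381675 [ 0.0291121   3.14127782 -0.00408787]
```

View pics/w3.png

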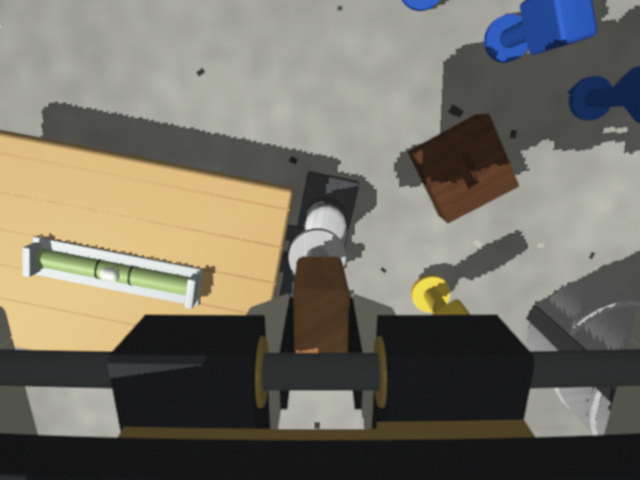

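View pics/s3.png

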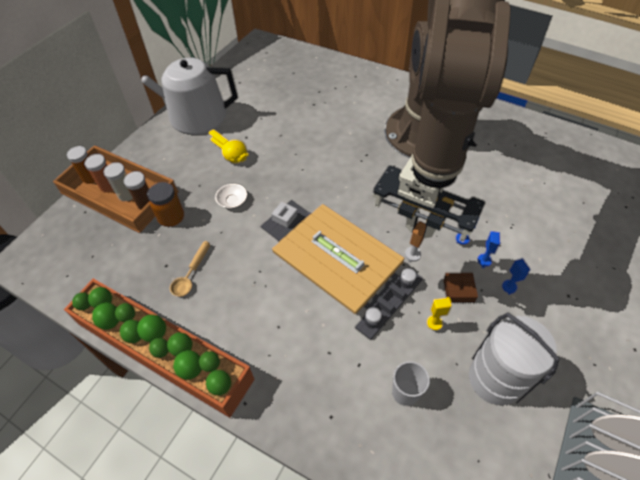

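```bash
python3 -m creep '[[[0,0,0,0,0,0,-0.9]]]'; python3 - <<'E'
from h import *
s=arm.observe();print(s['position'],s['ee_rot'])
im=arm.get_image('wrist')[:,:,::-1]
cv2.imwrite("pics/w4.png",cv2.resize(im[165:285,265:385],None,fx=5,fy=5,interpolation=2))
E
```

```text
clock: 3.65
position: [0.518, 0.1504, 0.1915]
ee_rot: [-0.008, -3.141, -0.001]
force: [0.4, 0.9, -1.9]
width: 0.237
[0.51795353 0.15044413 0.19148115] [-7.89600590e-03 -3.14084088e+00 -6.91756673e-04]
```

View pics/w4.png

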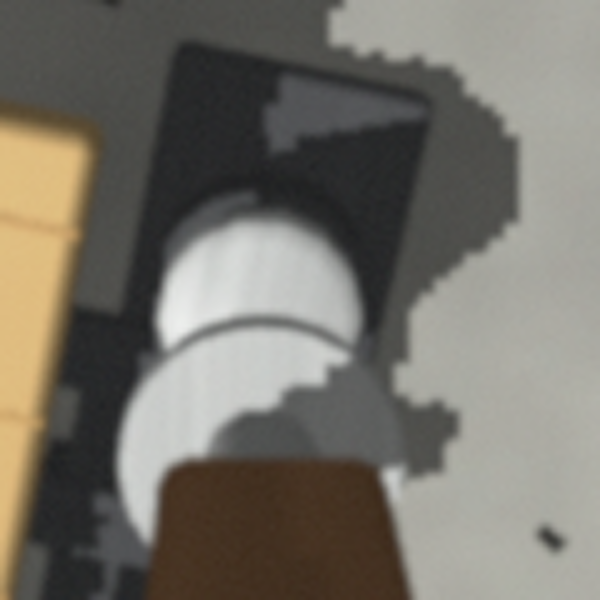

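```bash
python3 - <<'E'
from h import *
np.set_printoptions(precision=4,suppress=True)
z=.1915-.0864+.02
for v in (308,313,318): print('cap',atz('wrist',317,165+v/5,.044))
for v in (450,458,465): print('collar',atz('wrist',265+261/5,165+v/5,z))
E
```

```text
cap [0.5192 0.1481 0.044 ]
cap [0.52   0.1481 0.044 ]
cap [0.5208 0.1481 0.044 ]
collar [0.5162 0.1489 0.1251]
collar [0.5172 0.1489 0.1251]
collar [0.5181 0.1489 0.1251]
```

```bash
python3 -m creep '[[[0.2,-0.1,-2,0,0,0,-0.9],[0.2,-0.1,-4,0,0,0,-0.9],[0.2,-0.1,-5.2,0,0,0,-0.9],[0.2,-0.1,-5.7,0,0,0,-0.9],[0.2,-0.1,-5.9,0,0,0,-0.9]]]' && python3 -m creep '[[[0,0,-0.1,0,0,0,-0.9],[0,0,-0.2,0,0,0,-0.9],[0,0,-0.3,0,0,0,-0.9],[0,0,-0.3,0,0,0,-0.9]]]'
```

```text
clock: 4.2
position: [0.5203, 0.1488, 0.1325]
ee_rot: [-0.01, -3.141, 0.0]
force: [0.2, -0.5, -1.6]
width: 0.233
clock: 4.6
position: [0.521, 0.1486, 0.1303]
ee_rot: [0.012, 3.14, 0.001]
force: [-0.6, 0.1, 3.1]
width: 0.234
```

```bash
python3 -m creep '[[[0,0,-0.1,0,0,0,-0.9],[0,0,-0.2,0,0,0,-0.9],[0,0,-0.3,0,0,0,-0.9],[0,0,-0.3,0,0,0,-0.9]]]'; python3 - <<'E'
from h import *
im=arm.get_image('wrist')[:,:,::-1]
cv2.imwrite("pics/w5.png",cv2.resize(im[165:285,265:385],None,fx=5,fy=5,interpolation=2))
E
```

```text
clock: 5.0
position: [0.5216, 0.1487, 0.1279]
ee_rot: [0.012, 3.139, 0.002]
force: [-1.1, -0.2, 12.4]
width: 0.233
```

View pics/w5.png

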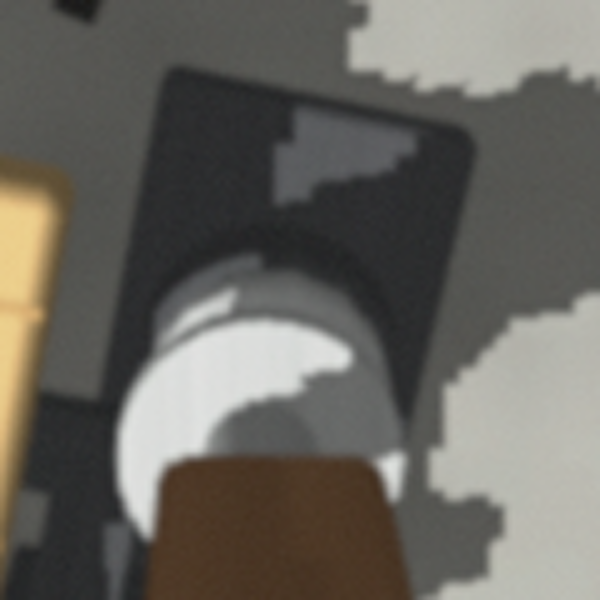

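```bash
python3 -m creep '[[[0,0,1.5,0,0,0,-0.9],[0,0,3.5,0,0,0,-0.9],[4,-0.9,4,0,0,0,-0.9],[8,-1.8,4,0,0,0,-0.9],[12.5,-2.9,4,0,0,0,-0.9]]]' && python3 -m creep '[[[0,0,0,0,0,0,-0.9],[0,0,0,0,0,0,-0.9]]]'; python3 - <<'E'
from h import *
s=arm.observe();print(s['position'],s['ee_rot'])
im=arm.get_image('wrist')[:,:,::-1]
cv2.imwrite("pics/w6.png",cv2.resize(im[165:285,265:385],None,fx=5,fy=5,interpolation=2))
E
```

```text
clock: 5.55
position: [0.6463, 0.1196, 0.1668]
ee_rot: [-0.01, -3.141, -0.001]
force: [1.4, 0.4, -1.7]
width: 0.234
clock: 5.75
position: [0.6456, 0.1184, 0.1654]
ee_rot: [-0.014, -3.14, 0.002]
force: [-0.1, 0.1, -1.3]
width: 0.234
[0.64557994 0.11840998 0.16535087] [-1.40699238e-02 -3.13972778e+00  1.61867843e-03]
```

View pics/w6.png

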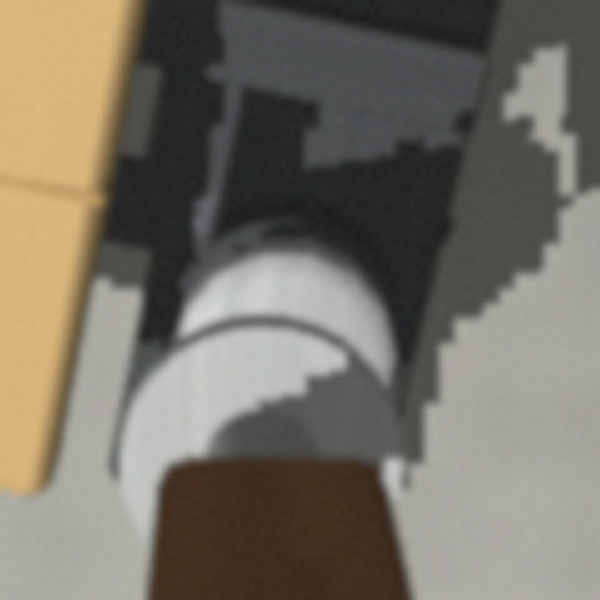

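```bash
python3 - <<'E'
from h import *
print(atz('wrist',265+288/5,165+357/5,.044),atz('wrist',265+261/5,165+458/5,.1654-.0664))
E
```

```text
[0.6465209  0.12084083 0.044     ] [0.64385652 0.11742199 0.099     ]
```

```bash
python3 -m creep '[[[0.2,0.3,-1.2,0,0,0,-0.9],[0.2,0.3,-2.4,0,0,0,-0.9],[0.2,0.3,-3.2,0,0,0,-0.9],[0.2,0.3,-3.4,0,0,0,-0.9],[0.2,0.3,-3.6,0,0,0,-0.9]]]' && python3 -m creep '[[[0,0,-0.15,0,0,0,-0.9],[0,0,-0.3,0,0,0,-0.9],[0,0,-0.4,0,0,0,-0.9],[0,0,-0.4,0,0,0,-0.9]]]'
```

```text
clock: 6.3
position: [0.6472, 0.1228, 0.1307]
ee_rot: [-0.011, -3.141, -0.001]
force: [-2.1, 0.3, 2.4]
width: 0.233
clock: 6.7
position: [0.6481, 0.1228, 0.1281]
ee_rot: [0.012, 3.14, 0.002]
force: [-3.8, 0.5, 9.5]
width: 0.234
```

```bash
python3 -m creep '[[[0,0,-0.12,0,0,0,-0.9],[0,0,-0.12,0,0,0,-0.9],[0,0,-0.12,0,0,0,-0.9]]]' && python3 -m creep '[[[0,0,1.5,0,0,0,-0.9],[0,0,4,0,0,0,-0.9],[0,0,6.5,0,0,0,-0.9],[0,0,8.5,0,0,0,-0.9],[0,0,8.5,0,0,0,-0.9]]]'
```

```text
clock: 7.0
position: [0.6489, 0.1225, 0.128]
ee_rot: [0.012, 3.138, 0.002]
force: [-3.3, -0.2, 14.4]
width: 0.232
clock: 7.5
position: [0.6495, 0.1222, 0.2142]
ee_rot: [0.012, 3.136, 0.002]
force: [1.5, -0.4, -1.7]
width: 0.234
```

```bash
python3 -m creep '[[[-1.7,-4.4,0,0,0,0,-0.9],[-3.4,-8.8,0,0,0,0,-0.9],[-5,-13.2,0,0,0,0,-0.9],[-6.7,-17.6,0,0,0,0,-0.9],[-8.5,-22,0,0,0,0,-0.9]]]' && python3 -m creep '[[[-1.6,-4.2,0,0,0,0,-0.9],[-3.2,-8.4,0,0,0,0,-0.9],[-3.2,-8.4,0,0,0,0,-0.9],[-3.2,-8.4,0,0,0,0,-0.9]]]'; python3 - <<'E'
from h import *
s=arm.observe();print(s['position'],s['ee_rot'],s['joints'].round(2))
im=arm.get_image('wrist')[:,:,::-1]
cv2.imwrite("pics/w7.png",im)
cv2.imwrite("pics/w7c.png",cv2.resize(im[140:280,250:390],None,fx=4.2,fy=4.2,interpolation=2))
E
```

```text
clock: 8.0
position: [0.5613, -0.0995, 0.2098]
ee_rot: [-0.012, -3.141, 0.0]
force: [0.8, -0.5, -2.0]
width: 0.233
clock: 8.4
position: [0.5296, -0.183, 0.21]
ee_rot: [-0.017, -3.141, 0.0]
force: [0.5, 0.9, -1.9]
width: 0.235
[ 0.52960741 -0.18300624  0.21002386] [-1.69724946e-02 -3.14086669e+00  1.35703575e-04] [ 0.01  0.34  0.3   1.76 -0.11  1.06  1.91]
```

View pics/w7.png

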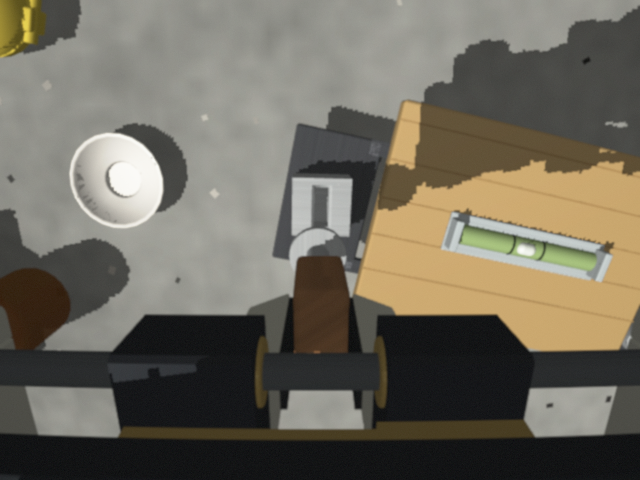

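View pics/w7c.png

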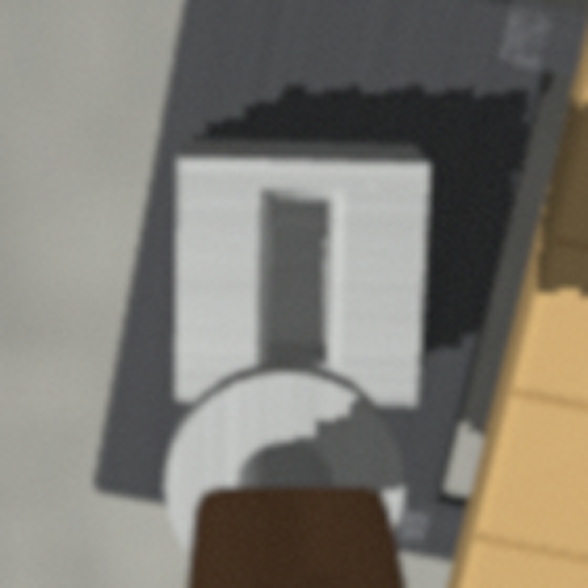

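```bash
python3 - <<'E'
from h import *
np.set_printoptions(precision=4,suppress=True)
s=arm.observe();Rm=R.from_rotvec(s['ee_rot']).as_matrix();print('TCP',s['position'],'ytool ang',np.degrees(np.arctan2(Rm[1,1],Rm[0,1])))
g=lambda u,v,z=.072:atz('wrist',250+u/4.2,140+v/4.2,z)
c=[g(*p) for p in [(176,158),(431,160),(420,407),(173,402)]]
print(np.array(c),np.mean(c,0))
for i,j in((3,0),(2,1),(0,1),(3,2)):
    d=c[i]-c[j];print(np.degrees(np.arctan2(d[1],d[0])),np.linalg.norm(d))
sl=[g(*p) for p in [(262,193),(330,197),(327,362),(260,362)]];print(np.array(sl),np.mean(sl,0))
print('collar',g(284,487,s['position'][2]-.0664))
E
```

```text
TCP [ 0.5303 -0.1814  0.21  ] ytool ang 89.53688528307961
[[ 0.4919 -0.2018  0.072 ]
 [ 0.4926 -0.1573  0.072 ]
 [ 0.5374 -0.1587  0.072 ]
 [ 0.5361 -0.2036  0.072 ]] [ 0.5145 -0.1803  0.072 ]
-2.2784751661788616 0.04422496667763814
-1.7874908193569128 0.0448141923440071
-90.91137054866337 0.04456335116644574
-91.6720373050637 0.0449372046697641
[[ 0.4982 -0.1869  0.072 ]
 [ 0.499  -0.1749  0.072 ]
 [ 0.5289 -0.1755  0.072 ]
 [ 0.5288 -0.1876  0.072 ]] [ 0.5137 -0.1812  0.072 ]
collar [ 0.5291 -0.1829  0.1436]
```

```bash
python3 -m creep '[[[-0.8,0.05,0,0,0,-1.2,-0.9],[-1.6,0.1,0,0,0,-1.2,-0.9],[-1.6,0.1,-1.5,0,0,-1.2,-0.9],[-1.6,0.1,-3,0,0,-1.2,-0.9],[-1.6,0.1,-4.2,0,0,-1.2,-0.9]]]' && python3 -m creep '[[[0,0,0,0,0,0,-0.9],[0,0,0,0,0,0,-0.9]]]'; python3 - <<'E'
from h import *
s=arm.observe();print(s['position'],s['ee_rot'])
im=arm.get_image('wrist')[:,:,::-1]
cv2.imwrite("pics/w8c.png",cv2.resize(im[170:290,250:390],None,fx=4.2,fy=4.2,interpolation=2))
im=arm.get_image('scene')[:,:,::-1]
cv2.imwrite("pics/s8c.png",cv2.resize(im[140:260,230:370],None,fx=5,fy=5,interpolation=2))
E
```

```text
clock: 8.95
position: [0.514, -0.1797, 0.1678]
ee_rot: [-0.043, -3.141, -0.001]
force: [0.5, -0.5, -2.0]
width: 0.235
clock: 9.15
position: [0.5144, -0.1803, 0.1686]
ee_rot: [-0.044, -3.141, -0.0]
force: [0.9, -0.1, -3.1]
width: 0.24
[ 0.51442213 -0.18032666  0.16863044] [-4.39283771e-02 -3.14091585e+00 -1.35663579e-04]
```

View pics/w8c.png

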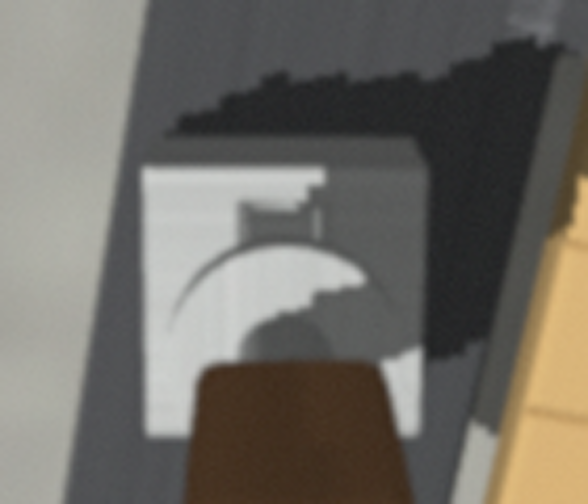

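View pics/s8c.png

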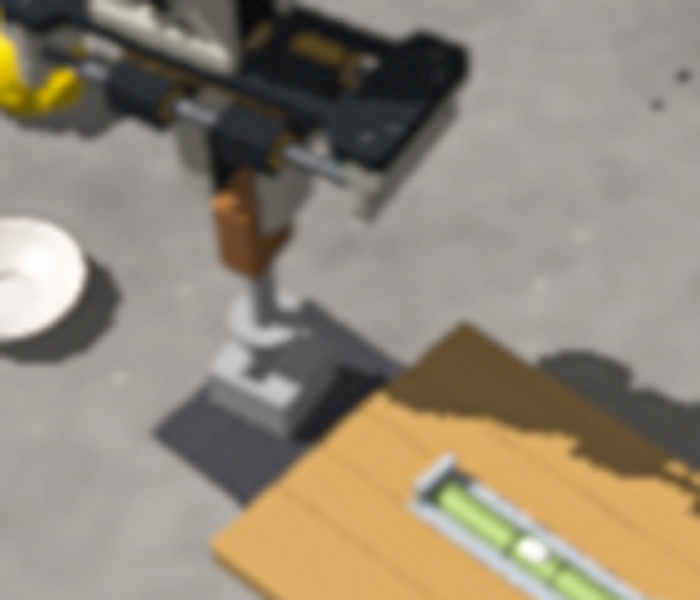

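```bash
python3 -m creep '[[[0,0,-0.5,0,0,0,-0.9],[0,0,-1,0,0,0,-0.9],[0,0,-1.5,0,0,0,-0.9],[0,0,-2,0,0,0,-0.9],[0,0,-2.3,0,0,0,-0.9]]]'; python3 - <<'E'
from h import *
s=arm.observe();print(s['position'],s['ee_rot'],s['ft_torque'])
E
```

```text
clock: 9.75
position: [0.5142, -0.1806, 0.1448]
ee_rot: [-0.045, -3.14, -0.0]
force: [-0.6, -0.4, -1.9]
width: 0.234
[ 0.51419317 -0.1805563   0.14483208] [-4.47054234e-02 -3.14046816e+00 -2.95892295e-04] [-0.00168468  0.00460973  0.00016457]
```

```bash
python3 -m creep '[[[0,0,-0.3,0,0,0,-0.9],[0,0,-0.6,0,0,0,-0.9],[0,0,-0.9,0,0,0,-0.9],[0,0,-1.2,0,0,0,-0.9],[0,0,-1.4,0,0,0,-0.9]]]' 55; python3 - <<'E'
from h import *
s=arm.observe();print(s['position'],s['ee_rot'],s['ft_torque'])
im=arm.get_image('wrist')[:,:,::-1]
cv2.imwrite("pics/w9.png",im)
E
```

```text
clock: 10.25
position: [0.5147, -0.1816, 0.1319]
ee_rot: [0.046, 3.14, -0.002]
force: [-3.6, -2.0, 15.4]
width: 0.23
[ 0.51470203 -0.18163927  0.13193593] [ 4.57107410e-02  3.14033443e+00 -1.66780281e-03] [-0.75335914  0.86239871  0.05057113]
```

View pics/w9.png

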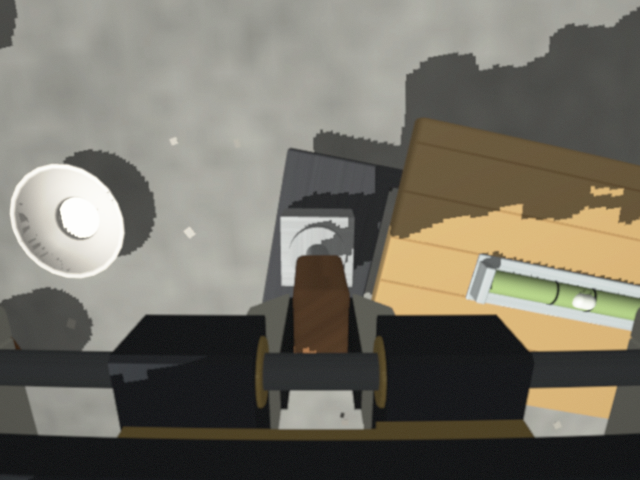

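```bash
python3 -m creep '[[[0,0,0,0,0,0,-0.9],[0,0,0,0,0,0,-0.9],[0,0,0,0,0,0,-0.9],[0,0,0,0,0,0,-0.9],[0,0,0,0,0,0,-0.9]]]'; python3 - <<'E'
from h import *
s=arm.observe();print(s['position'],s['ee_rot'],s['ft_torque'])
im=arm.get_image('wrist')[:,:,::-1]
t=arm.get_image('top')[:,:,::-1]
cv2.imwrite("pics/w10.png",im)
cv2.imwrite("pics/t10.png",cv2.resize(t[215:270,270:350],None,fx=8,fy=8,interpolation=2))
E
```

```text
clock: 10.8
position: [0.5148, -0.1817, 0.1322]
ee_rot: [0.046, 3.14, -0.002]
force: [-2.2, -2.3, 8.5]
width: 0.231
[ 0.51475963 -0.1816601   0.13223577] [ 4.58047369e-02  3.14008844e+00 -1.62140003e-03] [-0.60201356  0.72090915  0.04970223]
```

View pics/w10.png

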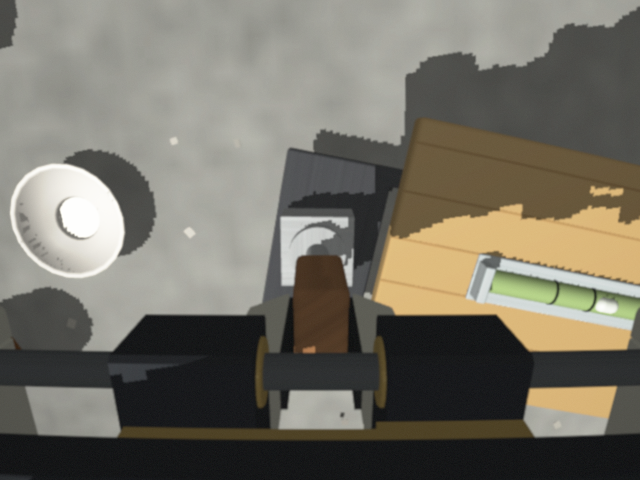

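View pics/t10.png

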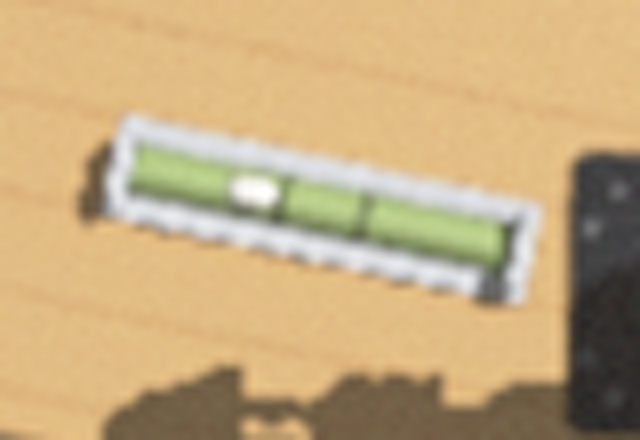

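```bash
python3 -m creep '[[[0,0,-0.05,0,0,0,-0.9],[0,0,-0.15,0,0,-2,-0.9],[0,0,-0.15,0,0,-5,-0.9],[0,0,-0.15,0,0,-8,-0.9],[0,0,-0.15,0,0,-11,-0.9]]]' && python3 -m creep '[[[0,0,0,0,0,-3,-0.9],[0,0,0,0,0,-6,-0.9],[0,0,0,0,0,-9,-0.9],[0,0,0,0,0,-12,-0.9],[0,0,0,0,0,-15,-0.9]]]'; python3 - <<'E'
from h import *
s=arm.observe();print(s['position'],s['ee_rot'],s['ft_torque'])
im=arm.get_image('wrist')[:,:,::-1]
t=arm.get_image('top')[:,:,::-1]
cv2.imwrite("pics/w11.png",im)
cv2.imwrite("pics/t11.png",cv2.resize(t[215:270,270:350],None,fx=8,fy=8,interpolation=2))
E
```

```text
clock: 11.4
position: [0.5158, -0.1815, 0.1318]
ee_rot: [0.349, 3.119, -0.001]
force: [-3.6, -1.6, 17.6]
width: 0.238
clock: 11.9
position: [0.5159, -0.182, 0.1319]
ee_rot: [0.753, 3.046, -0.001]
force: [-3.4, -1.9, 16.9]
width: 0.234
[ 0.51586739 -0.18204789  0.13185185] [ 7.53116267e-01  3.04586872e+00 -1.10067638e-03] [-0.67184488  0.85297587  0.16889713]
```

View pics/w11.png

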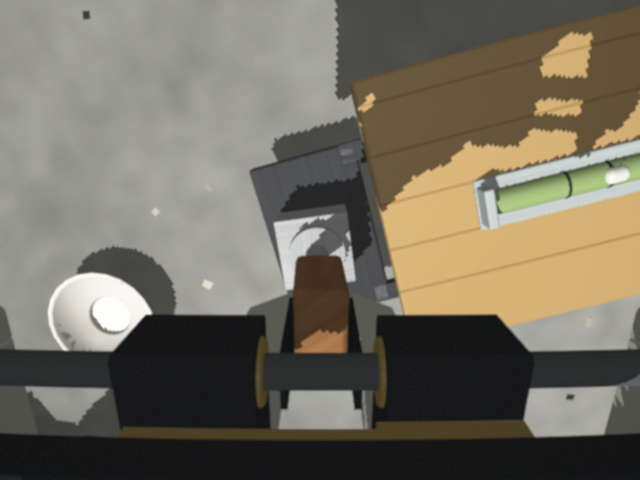

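View pics/t11.png

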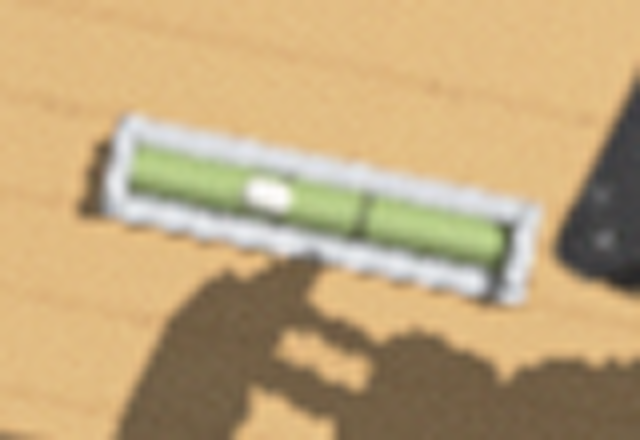

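```bash
python3 -m creep '[[[0,0,0,0,0,-3,-0.9],[0,0,0,0,0,-6,-0.9],[0,0,0,0,0,-9,-0.9],[0,0,0,0,0,-12,-0.9],[0,0,0,0,0,-15,-0.9]]]' && python3 -m creep '[[[0,0,0,0,0,0,-0.9],[0,0,0,0,0,0,-0.9],[0,0,0,0,0,0,-0.9],[0,0,0,0,0,0,-0.9],[0,0,0,0,0,0,-0.9]]]'; python3 - <<'E'
from h import *
s=arm.observe();print(s['position'],s['ee_rot'],s['ft_torque'])
t=arm.get_image('top')[:,:,::-1]
cv2.imwrite("pics/t12.png",cv2.resize(t[215:270,270:350],None,fx=8,fy=8,interpolation=2))
E
```

```text
clock: 12.5
position: [0.5158, -0.1825, 0.1319]
ee_rot: [1.144, 2.921, -0.001]
force: [-2.5, -3.8, 16.2]
width: 0.235
clock: 13.0
position: [0.5158, -0.1826, 0.1318]
ee_rot: [1.142, 2.922, -0.001]
force: [-4.0, -4.1, 15.8]
width: 0.23
[ 0.5157775  -0.18263597  0.131833  ] [ 1.14192911e+00  2.92212673e+00 -1.20853916e-03] [-1.08453955  0.87749142  0.04663324]
```

View pics/t12.png

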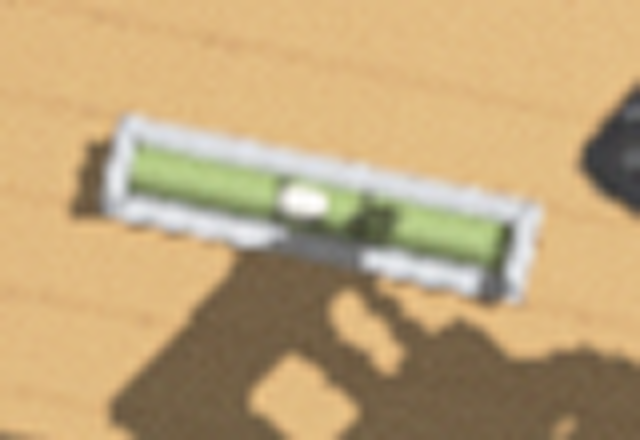

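```bash
python3 -m creep '[[[0,0,0,0,0,-3,-0.9],[0,0,0,0,0,-6,-0.9],[0,0,0,0,0,-9,-0.9],[0,0,0,0,0,-12,-0.9],[0,0,0,0,0,-14,-0.9]]]' && python3 -m creep '[[[0,0,0,0,0,0,-0.9],[0,0,0,0,0,0,-0.9],[0,0,0,0,0,0,-0.9],[0,0,0,0,0,0,-0.9],[0,0,0,0,0,0,-0.9]]]'&& python3 -m creep '[[[0,0,0,0,0,0,-0.9],[0,0,0,0,0,0,-0.9],[0,0,0,0,0,0,-0.9],[0,0,0,0,0,0,-0.9],[0,0,0,0,0,0,-0.9]]]'; python3 - <<'E'
from h import *
s=arm.observe();print(s['position'],s['ee_rot'],s['ft_torque'])
t=arm.get_image('top')[:,:,::-1]
w=arm.get_image('scene')[:,:,::-1]
cv2.imwrite("pics/t13.png",cv2.resize(t[215:270,270:350],None,fx=8,fy=8,interpolation=2))
cv2.imwrite("pics/s13.png",cv2.resize(w[160:310,240:430],None,fx=4,fy=4,interpolation=2))
E
```

```text
clock: 13.55
position: [0.5156, -0.1829, 0.1318]
ee_rot: [1.492, 2.76, -0.001]
force: [-4.0, -3.7, 17.9]
width: 0.23
clock: 14.05
position: [0.5156, -0.183, 0.1318]
ee_rot: [1.49, 2.761, -0.001]
force: [-3.2, -3.8, 17.4]
width: 0.236
clock: 14.55
position: [0.5156, -0.183, 0.1318]
ee_rot: [1.49, 2.761, -0.001]
force: [-4.2, -4.7, 16.4]
width: 0.233
[ 0.51558356 -0.18301903  0.13184292] [ 1.48989459e+00  2.76092830e+00 -1.04162565e-03] [-1.31529927  1.12604799  0.02514959]
```

View pics/t13.png

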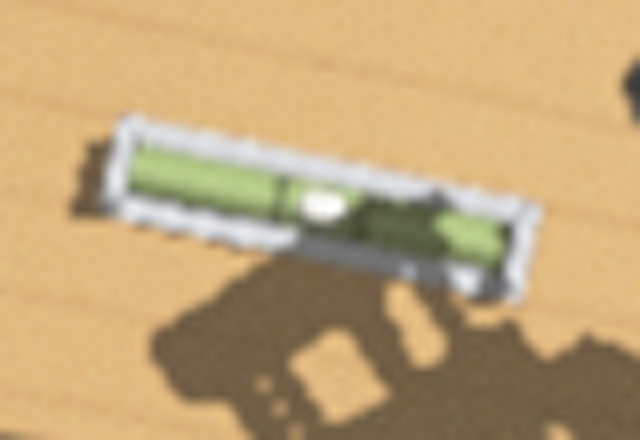

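View pics/s13.png

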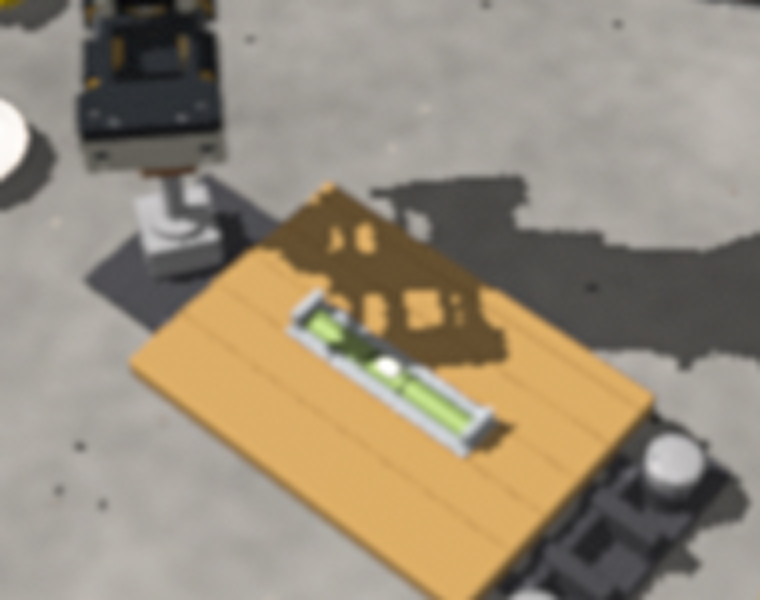

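```bash
python3 - <<'E'
from h import *
s=arm.observe();print(s['clock'],s['position'],s['force'],s['width']*92)
print(arm.sign_off())
E
```

```text
14.65 [ 0.51554565 -0.18299483  0.1317961 ] [-3.55908518 -4.95019498 16.99030155] 21.54703785144723
the job is handed in; nothing more can be done
None
```

The job is done and handed in at 14.65 s. The arm is still holding the key and pressing the foot down, with the bubble centred.

- **Fixed feet:** I pressed the near cap first, then the far one, each through its full travel of about 4 mm. The force readings were about 12 N and 14 N.
- **Adjusting foot:** I put the key in the slot, pressed the sprung board right down and turned the foot clockwise. The tool turned about 55°, which includes a few degrees of play in the slot.
- **Last checks:** In the top view the bubble was at column 323 of the enlarged crop. The middle of the two lines was at 322–324, so it is centred to about 1 mm. The scene view also showed it between the lines.
- **Push and grip at hand-in:** The downward push was steady at about 17 N, and the grip was unchanged at 21.5 mm. The tool height had stayed at 131.8 mm while pressing.
- **Disagreements:** Positions from the top, scene and wrist cameras differed by up to about 5 mm. I went by the wrist camera, and the key entered the slot freely. In the last top view a shadow lay over the right-hand line, so I took that line's position from the earlier pictures.

I did not deliberately touch or move anything else in the scene. I did not do a separate final check on the bystanders.

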